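Load the specimen carrier into the stage well

ROBOT

A 7-joint arm with a two-finger parallel gripper is mounted at the origin on the work surface. World frame = base frame: x ahead of the robot, y to its left, z up, the work surface at z = 0. Lengths are in m, angles in rad, forces in N, time in s.
With the tool pointing down it reaches from about 0.4 to 0.925 m from the base axis. Payload 4.1 kg.
Tool frame: the origin (TCP) lies midway between the tips of the shut fingers; the grasp point (between the pads) lies 19 mm behind it (grasp_offset is the distance from the TCP to the grasp point, in m); z points along the fingers, y is the direction in which the jaws open and shut (so a half turn about z gives the same grasp; the last joint's range is limited). The gripper opens to 85 mm and grips with 20 to 120 N. Pads are 22 mm wide; open, the fingers measure 114 mm over their backs; the gripper's body (76 mm by 85 mm) begins 54 mm behind the grasp point. The pads swing forward as they close: fully open they stand 13 mm farther back than shut.
Start: joints at [-1.38, 0.398, 0.045, 1.537, -0.019, 1.207, -0.051], TCP at [0.186, 0.623, 0.231] pointing down, gripper open.
Joint ranges: [-2.82, 2.82], [-0.49, 2.23], [-1.37, 1.46], [0, 2.46], [-1.36, 4.5], [0.23, 2], [-2.94, 2.94]. Speed limits (rad/s): [2.57, 2.57, 3.14, 3.14, 3.14, 3.14, 3.14].

INTERFACE

Orientations are given as a unit quaternion [x, y, z, w].
In Python, from workcell import read_state, read_camera, close_job, grasp_offset gives the robot as it stands.
- The arm moves only by the tool carry_out, never from a script. Its argument "deltas" is a list of rows, each an object of numbers: "x", "y", "z": the shift along the tool's x, y, z normalised to -1 to 1, where 1 is 750 mm; "roll": the turn about the tool's z normalised to -1 to 1, where 1 is 0.12 rad. In form: [{"x": .., "y": .., "z": .., "roll": ..}, ...]. A call has 1 to 5 rows; each row shifts and turns the commanded pose from where the row before left it, along the tool's axes as they then stand; what a row does not reach is not made up. A row lasts 1/12 s, in which the tool goes at most 41.7 mm and 7.16 degrees, less where a joint would pass 70% of its speed; a pose out of reach is approached as far as the arm can. A call with a number of a shift or a turn outside -1 to 1 is refused whole. A call with a gripper value outside its range is refused whole. "grip" is the gripper command: -1 is shut, 1 is fully open, values between are in proportion, set as the call begins (left out, the last holds). The fingers move at their own pace and stop on an object; the grip force is fixed at half the most. Time passes only in rows, so rows that do not move let the fingers close. It gives the time, the measured TCP pose, the force and the opening at its end, in the units of the state.
- read_state(): the state, without advancing time (a new reading comes with each control period).
- read_camera(name): name is "side" or "top" or "wrist"; returns a dict with "img" (480x640x3 uint8, red, green, blue), "K" (3x3 intrinsics, pixels), "D" ([k1, k2, p1, p2, k3] as OpenCV has them; the pictures are not rectified), "rvec" (rotation vector, rad) and "tvec" (3), from world to camera coordinates, as OpenCV has them; the wrist camera has in their place "mount" (4x4, takes a point from camera to tool coordinates, whose origin is the TCP and whose axes are the flange's). Camera axes: x right, y down, z forward; pixel columns grow to the right and rows downward; lengths in m; the calibration is good to about 2 mm. A picture is of the moment at which its call begins: read the wrist's pose just before it. There is no depth.
- close_job(): hands the job in, once; it reports no verdict.
The state is a dict: "time_s": time; "joint_positions": joint angles; "joint_vel": joint speeds; "tau": joint torques, N m; "eef_pos": TCP position; "tool_rot": TCP orientation; "wrist_force": force on the tool from outside, world axes, zero at the start; "wrist_torque": the same for the moment, N m; "opening": opening from 0.0 (shut) to 1.0 (fully open).
Only numpy, scipy, OpenCV 4.12 (cv2) and the standard library are available. Lean on these libraries where they do the work, as an engineer would, in place of code of your own. Each camera call takes 0.05 s, during which the arm holds its last target. There are 200 camera calls.

TASK

Load the specimen carrier into the well of the microscope stage: its plate is longer than the slot in the stage plate, so tilt it, feed one end of it down through the slot first, and right it inside so that it lies flat on the well floor with both ends under the stage plate and the handle standing upright through the slot. Lower it all the way down without letting it drop, then let go of it. Leave the jar, the objective and the screwdriver where they are.

Things in the scene. Friction and masses are not known exactly. Their poses are not given: they have to be found in the camera images.
- carrier_center (a point): Specimen carrier, loose, about 0.16 kg: a flat aluminium plate 98 (its x) x 50 (its y) x 5 mm with two round specimens on it, and a flat upright steel handle 10 (x) x 20 (y) mm in its middle that rises 117 mm above the plate; 122 mm high in all. Starts flat on the table, handle up, left or right of the stage. This point is on the handle's axis, half-way up: 61 mm above the plate's underside. x along the plate's length, z up the handle. Alike after a half turn about z.
- carrier_foot (a point): The centre of the underside of the carrier's plate (61 mm below carrier_center along the handle), same axes.
- well_floor (a point): Centre of the floor of the well in the fixed microscope stage, 6 mm above the table. The well is 112 mm long (this frame's x), 60 mm wide (y), 64 mm clear height from the floor to the underside of the stage plate, and closed on four sides. The stage plate above is 4 mm thick aluminium, its top 74 mm above the table, 190 x 140 mm; a black drive knob 40 mm across stands out 26 mm from one long side, below the plate. x along the slot and well, z up.
- slot (a point): Centre of the rectangular slot in the stage plate, at the plate's top face, straight above the centre of the well floor. The slot is 82 mm long (x) and 60 mm wide (y): the stage plate overhangs the well by 15 mm at either end in x, not at the sides. Same axes as well_floor.
- jar_center (a point): Bystander: amber jar with a white cap, 52 mm across, 75 mm high, standing on the table on the other side of the stage from the carrier; this point is half-way up.
- objective_center (a point): Bystander: steel microscope objective 32 mm across, 50 mm high, standing on the table; this point is half-way up.
- driver: Bystander: screwdriver with a red handle, 160 mm long, lying on the table; its x along its length, handle to -x.
Not all that is in view belongs to the job. Several things look just like the part that bears carrier_center: the one meant starts farthest to the robot's right.

How it is judged:
By the outcome, as a careful person would: the job done as asked, in the order asked, and still so for the second after the job is handed in, with the robot touching nothing.
It also fails if it takes over 42 s, if anything falls off the work surface, if the arm or the gripper's body presses on something with over 40 N, if the wrist force passes 120 N, or if a joint passes its speed limit or range.

## Working session

There is one attempt and no reset: what is moved stays moved. The work goes in short steps, Python scripts to look and compute and a tool call to move; the robot and the scene stay as the last step left them, time stands still between calls to the robot, and variables do not carry over. Pictures are saved under pics/ and viewed, about 8 in all and at most 12, crops included, and the job is handed in when it is done.

Besides the shell and the picture viewer there is one more tool, called in YAML: its name, and indented under it one key for each argument. carry_out: Moves the arm, as the interface text tells. Its arguments: {"type":"object","properties":{"deltas":{"type":"array","items":{"type":"object","properties":{"x":{"type":"number","minimum":-1,"maximum":1},"y":{"type":"number","minimum":-1,"maximum":1},"z":{"type":"number","minimum":-1,"maximum":1},"roll":{"type":"number","minimum":-1,"maximum":1}}}},"grip":{"type":"number"}},"required":["deltas"]}

```bash
mkdir -p pics && cat > h.py <<'E'
import numpy as np, cv2
from workcell import read_state, read_camera, close_job, grasp_offset
from scipy.spatial.transform import Rotation as R
def cam(n):
    s=read_state(); c=read_camera(n)
    if 'mount' in c:
        T=np.eye(4); T[:3,:3]=R.from_quat(s['tool_rot']).as_matrix(); T[:3,3]=s['eef_pos']
        c['T']=T@np.array(c['mount'])
    else:
        M=np.eye(4); M[:3,:3]=cv2.Rodrigues(np.array(c['rvec'],float))[0]; M[:3,3]=np.ravel(c['tvec']); c['T']=np.linalg.inv(M)
    c['K']=np.array(c['K'],float); c['D']=np.array(c['D'],float)
    return c
def onplane(c,uv,z):
    p=cv2.undistortPoints(np.array(uv,float).reshape(-1,1,2),c['K'],c['D']).reshape(-1,2)
    d=np.c_[p,np.ones(len(p))]@c['T'][:3,:3].T; o=c['T'][:3,3]
    return o+d*((z-o[2])/d[:,2])[:,None]
def proj(c,P):
    M=np.linalg.inv(c['T']); 
    return cv2.projectPoints(np.array(P,float).reshape(-1,1,3),cv2.Rodrigues(M[:3,:3])[0],M[:3,3],c['K'],c['D'])[0].reshape(-1,2)
def save(n,img): cv2.imwrite('pics/'+n,img[:,:,::-1])
E
python3 - <<'E'
from h import *
s=read_state(); print(s, grasp_offset)
for n in ('top','side'):
    c=cam(n); save(n+'0.png',c['img']); print(n,c['T'].round(3).tolist(),c['K'].tolist())
E
```

```text
{'time_s': 0.0, 'joint_positions': array([-1.37998614,  0.3992126 ,  0.04501833,  1.53787024, -0.01871613,
        1.20692998, -0.05069565]), 'joint_vel': array([-0.00035737, -0.00131001, -0.00218918, -0.000679  , -0.00020754,
        0.00093396,  0.00018005]), 'tau': array([-6.32293122e-04, -4.75118673e+01,  1.36439536e+00, -2.54224992e+01,
        1.15141566e-02,  9.23295796e-03,  7.09141439e-07]), 'eef_pos': array([0.18553317, 0.62228948, 0.2302542 ]), 'tool_rot': array([ 1.44336518e-01,  9.89528156e-01, -9.95650606e-04, -8.59656743e-05]), 'wrist_force': array([ 0.54379884,  0.0320332 , -0.57729158]), 'wrist_torque': array([ 0.03362859,  0.01626233, -0.01907529]), 'opening': 1.0012129652783646} 0.0187
top [[-0.02, -0.988, 0.155, 0.336], [-1.0, 0.02, -0.002, 0.076], [-0.001, -0.155, -0.988, 1.15], [0.0, 0.0, 0.0, 1.0]] [[454.3293862805567, 0.0, 323.3584377820813], [0.0, 454.3293862805567, 242.0879560724042], [0.0, 0.0, 1.0]]
side [[0.766, -0.474, 0.434, 0.145], [-0.642, -0.544, 0.54, -0.388], [-0.019, -0.692, -0.721, 0.71], [0.0, 0.0, 0.0, 1.0]] [[459.27940371287565, 0.0, 312.7926697734701], [0.0, 459.27940371287565, 235.47690733452143], [0.0, 0.0, 1.0]]
```

View pics/top0.png

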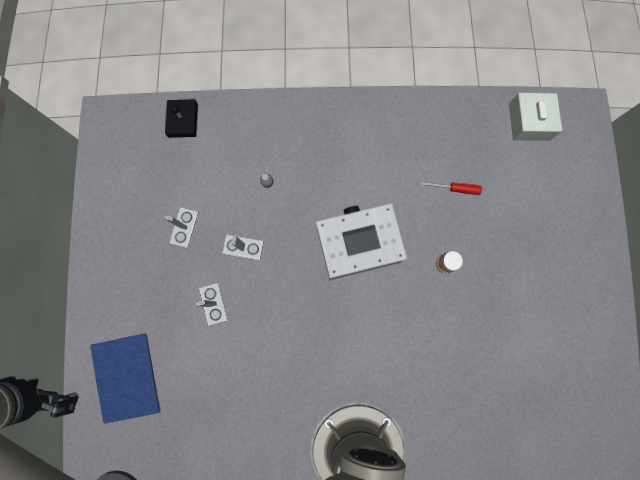

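View pics/side0.png

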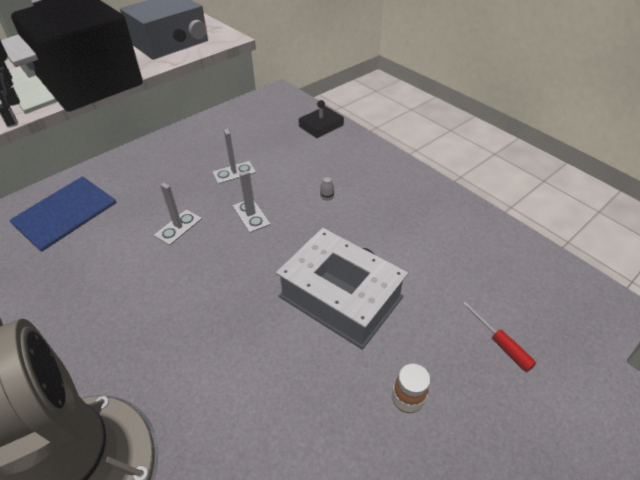

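```bash
python3 - <<'E'
from h import *
c=cam('top'); im=c['img']; hsv=cv2.cvtColor(im,cv2.COLOR_RGB2HSV)
m=((hsv[...,2]>165)&(hsv[...,1]<40)).astype(np.uint8)*255
m[:150]=0; m=cv2.morphologyEx(m,cv2.MORPH_CLOSE,np.ones((5,5)))
for k in cv2.findContours(m,cv2.RETR_CCOMP,cv2.CHAIN_APPROX_NONE)[0]:
    a=cv2.contourArea(k)
    if a<250: continue
    u=k[:,0].mean(0)
    if u[1]>350: continue
    for z in (.005,.074):
        P=onplane(c,k[:,0],z)[:,:2]; r=cv2.minAreaRect((P*1000).astype(np.float32))
        print(u.round(),a,z,np.round(r[0],1),np.round(r[1],1),round(r[2],1))
cr=cv2.resize(im[170:340,130:430],None,fx=2.6,fy=2.6,interpolation=cv2.INTER_CUBIC); save('crop.png',cr)
E
```

```text
[211. 304.] 733.5 0.005 [361.9 363.5] [98.1 65.9] 14.7
[211. 304.] 733.5 0.074 [360.3 346.2] [92.1 61.9] 14.7
[453. 260.] 261.5 0.005 [ 461.6 -256.2] [46.7 46.6] 42.8
[453. 260.] 261.5 0.074 [ 454.1 -236.2] [43.9 43.8] 42.8
[242. 247.] 687.0 0.005 [507.5 281.3] [97.5 50.8] 78.8
[242. 247.] 687.0 0.074 [497.1 268.9] [91.6 47.7] 78.8
[181. 225.] 586.0 0.005 [566.6 450.9] [80.3 97.5] 74.6
[181. 225.] 586.0 0.074 [552.7 428.3] [75.5 91.6] 74.6
[361. 240.] 4406.0 0.005 [519.6 -22.2] [149.7 203.3] 12.5
[361. 240.] 4406.0 0.074 [508.5 -16.3] [140.7 191. ] 12.5
[361. 240.] 913.0 0.005 [519.3 -22.6] [69.5 93.5] 12.9
[361. 240.] 913.0 0.074 [508.3 -16.7] [65.3 87.9] 12.9
```

View pics/crop.png

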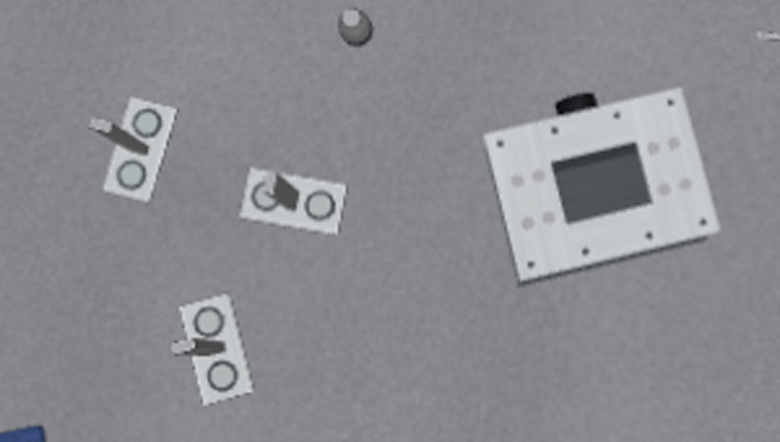

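The three look-alikes are at pixels (243,247), (212,304) and (181,225), with y = 0.281, 0.363 and 0.451. Image right is −y, the robot's right, so the carrier meant is the one at (243,247), next to the stage. The crop confirms it: plate centre (0.5075, 0.281), long axis at about 79°. The slot centre is (0.508, -0.0165), with its axis at about 102.6°.

```bash
cat >> h.py <<'E'
def pose():
    s=read_state(); M=R.from_quat(s['tool_rot']).as_matrix()
    return np.array(s['eef_pos']), np.degrees(np.arctan2(M[1,1],M[0,1])), M   # yaw of tool y
def plan(p,yaw,n):
    """rows (tool units) from here to tcp p, tool-y yaw (deg) in n equal rows"""
    P,Y,_=pose(); dy=(yaw-Y)/n; d=(np.array(p)-P)/n
    for i in range(n):
        a=np.radians(Y+dy*i); ty=np.array([np.cos(a),np.sin(a)]); tx=np.array([-ty[1],ty[0]])
        print('{"x":%.4f,"y":%.4f,"z":%.4f,"roll":%.3f}'%(d[:2]@tx/.75,d[:2]@ty/.75,-d[2]/.75,-np.radians(dy)/.12))
E
python3 - <<'E'
from h import *
print(pose()[0],pose()[1]); plan([.5075,.281,.23],-11.2,15)
E
```

```text
[0.18556658 0.62245372 0.23051437] 73.40501173935432
{"x":-0.0361,"y":-0.0209,"z":0.0000,"roll":0.820}
{"x":-0.0380,"y":-0.0173,"z":0.0000,"roll":0.820}
{"x":-0.0395,"y":-0.0134,"z":0.0000,"roll":0.820}
{"x":-0.0406,"y":-0.0095,"z":0.0000,"roll":0.820}
{"x":-0.0414,"y":-0.0055,"z":0.0000,"roll":0.820}
{"x":-0.0417,"y":-0.0014,"z":0.0000,"roll":0.820}
{"x":-0.0416,"y":0.0027,"z":0.0000,"roll":0.820}
{"x":-0.0412,"y":0.0068,"z":0.0000,"roll":0.820}
{"x":-0.0403,"y":0.0108,"z":0.0000,"roll":0.820}
{"x":-0.0390,"y":0.0147,"z":0.0000,"roll":0.820}
{"x":-0.0374,"y":0.0185,"z":0.0000,"roll":0.820}
{"x":-0.0354,"y":0.0221,"z":0.0000,"roll":0.820}
{"x":-0.0331,"y":0.0254,"z":0.0000,"roll":0.820}
{"x":-0.0304,"y":0.0286,"z":0.0000,"roll":0.820}
{"x":-0.0274,"y":0.0314,"z":0.0000,"roll":0.820}
```

carry_out:
  deltas:
    - {"x": -0.036, "y": -0.021, "roll": 0.82}
    - {"x": -0.038, "y": -0.017, "roll": 0.82}
    - {"x": -0.0395, "y": -0.0135, "roll": 0.82}
    - {"x": -0.0405, "y": -0.0095, "roll": 0.82}
    - {"x": -0.0415, "y": -0.0055, "roll": 0.82}
  grip: 1

```text
$.deltas[0]: bad value
```

carry_out:
  deltas:
    - {"x": -0.0415, "y": -0.0015, "roll": 0.82}
    - {"x": -0.0415, "y": 0.0025, "roll": 0.82}
    - {"x": -0.041, "y": 0.007, "roll": 0.82}
    - {"x": -0.0405, "y": 0.011, "roll": 0.82}
    - {"x": -0.039, "y": 0.0145, "roll": 0.82}

```text
$.deltas[0]: bad value
```

carry_out:
  deltas:
    - {"x": -0.0375, "y": 0.0185, "roll": 0.82}
    - {"x": -0.0355, "y": 0.022, "roll": 0.82}
    - {"x": -0.033, "y": 0.0255, "roll": 0.82}
    - {"x": -0.0305, "y": 0.0285, "roll": 0.82}
    - {"x": -0.0275, "y": 0.0315, "roll": 0.82}

```text
$.deltas[0]: bad value
```

```bash
python3 - <<'E'
from h import *
c=cam('wrist'); print(pose()[0],pose()[1]); print(c['T'].round(3)); save('w1.png',c['img'])
np.save('w1T.npy',c['T'])
for z in (0,.122): print(proj(c,[[.5075,.281,z]]))
E
```

```text
[0.18562121 0.62255621 0.23070312] 73.40527291312056
[[ 0.286  0.924  0.254  0.121]
 [ 0.958 -0.275 -0.076  0.641]
 [-0.001  0.265 -0.964  0.374]
 [ 0.     0.     0.     1.   ]]
[[123.44801018 532.70134549]]
[[ 77.74296271 635.30039918]]
```

View pics/w1.png

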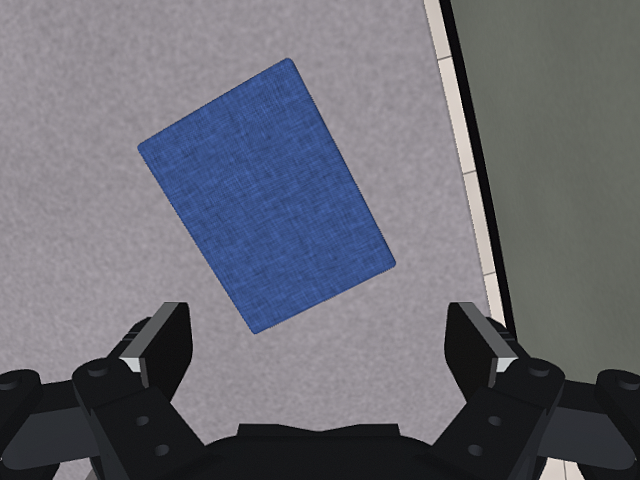

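That picture only shows the blue mat: the calls were refused, so the arm has not moved. Each row seems to need all four keys.

carry_out:
  deltas:
    - {"x": -0.036, "y": -0.021, "z": 0, "roll": 0.82}
    - {"x": -0.038, "y": -0.017, "z": 0, "roll": 0.82}
    - {"x": -0.0395, "y": -0.0135, "z": 0, "roll": 0.82}
    - {"x": -0.0405, "y": -0.0095, "z": 0, "roll": 0.82}
    - {"x": -0.0415, "y": -0.0055, "z": 0, "roll": 0.82}
  grip: 1

```text
time_s: 0.62
eef_pos: [0.2938, 0.5079, 0.2312]
tool_rot: [0.383, 0.924, -0.0, -0.0]
wrist_force: [0.5, 0.2, -0.2]
opening: 0.999
```

carry_out:
  deltas:
    - {"x": -0.0415, "y": -0.0015, "z": 0, "roll": 0.82}
    - {"x": -0.0415, "y": 0.0025, "z": 0, "roll": 0.82}
    - {"x": -0.041, "y": 0.007, "z": 0, "roll": 0.82}
    - {"x": -0.0405, "y": 0.011, "z": 0, "roll": 0.82}
    - {"x": -0.039, "y": 0.0145, "z": 0, "roll": 0.82}

```text
time_s: 1.03
eef_pos: [0.4009, 0.3941, 0.2313]
tool_rot: [0.597, 0.803, 0.0, -0.0]
wrist_force: [0.4, 1.1, -0.2]
opening: 1.001
```

carry_out:
  deltas:
    - {"x": -0.0375, "y": 0.0185, "z": 0, "roll": 0.82}
    - {"x": -0.0355, "y": 0.022, "z": 0, "roll": 0.82}
    - {"x": -0.033, "y": 0.0255, "z": 0, "roll": 0.82}
    - {"x": -0.0305, "y": 0.0285, "z": 0, "roll": 0.82}
    - {"x": -0.0275, "y": 0.0315, "z": 0, "roll": 0.82}

```text
time_s: 1.45
eef_pos: [0.5081, 0.2802, 0.2313]
tool_rot: [0.774, 0.633, 0.0, -0.0]
wrist_force: [0.6, 0.5, 0.2]
opening: 1.0
```

```bash
python3 - <<'E'
from h import *
c=cam('wrist'); print(pose()[0],pose()[1]); save('w2.png',c['img'])
for z in (0,.122): print(proj(c,[[.5075,.281,z]]))
E
```

```text
[0.51339732 0.27279209 0.23173717] -12.164900786222232
[[317.12639673 195.70938541]]
[[316.52137822 230.59071742]]
```

View pics/w2.png

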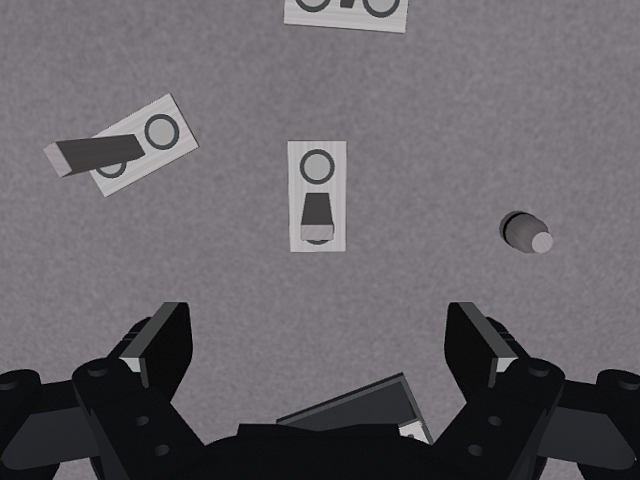

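The close view shows the carrier plate aligned with the tool, spanning (289..346, 141..251), and the handle top at (317,232). The prediction was (316.5,230.6), so the position is confirmed. Next I descend around the handle.

carry_out:
  deltas:
    - {"x": 0, "y": 0, "z": 0.04, "roll": 0}
    - {"x": 0, "y": 0, "z": 0.045, "roll": 0}
    - {"x": 0, "y": 0, "z": 0.045, "roll": 0}
    - {"x": 0, "y": 0, "z": 0.042, "roll": 0}
    - {"x": 0, "y": 0, "z": 0.03, "roll": 0}

```text
time_s: 1.92
eef_pos: [0.5057, 0.2809, 0.0768]
tool_rot: [0.772, 0.635, -0.002, -0.0]
wrist_force: [-0.2, 0.3, 0.1]
opening: 1.001
```

carry_out:
  deltas:
    - {"x": 0, "y": 0, "z": 0, "roll": 0}
    - {"x": 0, "y": 0, "z": 0, "roll": 0}

```text
time_s: 2.08
eef_pos: [0.5067, 0.2811, 0.079]
tool_rot: [0.772, 0.635, -0.001, -0.0]
wrist_force: [0.1, 0.0, 0.4]
opening: 0.997
```

```bash
python3 - <<'E'
from h import *
print(pose()[0],pose()[1])
E
```

```text
[0.50669248 0.28108464 0.0790276 ] -11.15007028033784
```

carry_out:
  deltas:
    - {"x": 0, "y": 0, "z": 0, "roll": 0}
    - {"x": 0, "y": 0, "z": 0, "roll": 0}
    - {"x": 0, "y": 0, "z": 0, "roll": 0}
    - {"x": 0, "y": 0, "z": 0, "roll": 0}
    - {"x": 0, "y": 0, "z": 0, "roll": 0}
  grip: -1

```text
time_s: 2.5
eef_pos: [0.508, 0.2818, 0.0808]
tool_rot: [0.773, 0.635, 0.001, -0.0]
wrist_force: [0.2, 0.9, 0.2]
opening: 0.297
```

carry_out:
  deltas:
    - {"x": 0, "y": 0, "z": 0, "roll": 0}
    - {"x": 0, "y": 0, "z": 0, "roll": 0}
    - {"x": 0, "y": 0, "z": 0, "roll": 0}

```text
time_s: 2.75
eef_pos: [0.5077, 0.2819, 0.0807]
tool_rot: [0.773, 0.635, 0.001, -0.0]
wrist_force: [-1.6, -0.2, 5.5]
opening: 0.227
```

carry_out:
  deltas:
    - {"x": 0, "y": 0, "z": -0.01, "roll": 0}
    - {"x": 0, "y": 0, "z": -0.03, "roll": 0}
    - {"x": 0, "y": 0, "z": -0.04, "roll": 0}
    - {"x": 0, "y": 0, "z": -0.04, "roll": 0}
    - {"x": 0, "y": 0, "z": -0.027, "roll": 0}

```text
time_s: 3.17
eef_pos: [0.5082, 0.2814, 0.1926]
tool_rot: [0.773, 0.635, 0.001, 0.0]
wrist_force: [0.5, 0.3, -1.4]
opening: 0.224
```

```bash
python3 - <<'E'
from h import *
print(pose()[0],pose()[1])
a=np.radians(102.6); u=np.array([np.cos(a),np.sin(a)]); C=np.array([.508,-.0165])
print(u); plan([*(C+.012*u),.19],12.6,12)
E
```

```text
[0.50819244 0.28135217 0.19257205] -11.193740464537633
[-0.21814324  0.97591676]
{"x":-0.0312,"y":0.0059,"z":0.0003,"roll":-0.288}
{"x":-0.0314,"y":0.0048,"z":0.0003,"roll":-0.288}
{"x":-0.0316,"y":0.0037,"z":0.0003,"roll":-0.288}
{"x":-0.0317,"y":0.0026,"z":0.0003,"roll":-0.288}
{"x":-0.0318,"y":0.0015,"z":0.0003,"roll":-0.288}
{"x":-0.0318,"y":0.0004,"z":0.0003,"roll":-0.288}
{"x":-0.0318,"y":-0.0007,"z":0.0003,"roll":-0.288}
{"x":-0.0317,"y":-0.0018,"z":0.0003,"roll":-0.288}
{"x":-0.0317,"y":-0.0029,"z":0.0003,"roll":-0.288}
{"x":-0.0315,"y":-0.0040,"z":0.0003,"roll":-0.288}
{"x":-0.0314,"y":-0.0051,"z":0.0003,"roll":-0.288}
{"x":-0.0312,"y":-0.0062,"z":0.0003,"roll":-0.288}
```

```bash
python3 - <<'E'
from h import *
for n in ('top','side'):
    c=cam(n); im=cv2.imread(f'pics/{n}0.png')[:,:,::-1].copy()
    g=cv2.cvtColor(im,cv2.COLOR_RGB2GRAY)
    m=(g>150).astype(np.uint8)*255
    seed=proj(c,[[.508,-.0165,.074]])[0]
    cs,_=cv2.findContours(m,cv2.RETR_CCOMP,cv2.CHAIN_APPROX_NONE)
    for k in cs:
        if cv2.pointPolygonTest(k,tuple(map(float,seed)),False)<0: continue
        P=onplane(c,k[:,0],.074)[:,:2]*1000; r=cv2.minAreaRect(P.astype(np.float32))
        q=cv2.moments(P.astype(np.float32).reshape(-1,1,2))
        print(n,np.round(r[0],1),np.round(r[1],1),round(r[2],1),'centroid',round(q['m10']/q['m00'],1),round(q['m01']/q['m00'],1),'area',q['m00'])
E
```

```text
top [509.  -16.6] [141.8 191.7] 12.6 centroid 508.9 -17.0 area 26208.32552436318
top [508.2 -16.5] [64.1 86.9] 12.9 centroid 508.2 -16.4 area 5252.375103917644
side [509.  -14.7] [141.3 191.1] 12.7 centroid 508.9 -14.8 area 26333.402595387535
side [508.5 -15.6] [64.1 85.3] 12.5 centroid 508.6 -15.3 area 5212.716775870416
```

carry_out:
  deltas:
    - {"x": -0.031, "y": 0.006, "z": 0, "roll": -0.29}
    - {"x": -0.0315, "y": 0.005, "z": 0, "roll": -0.29}
    - {"x": -0.0315, "y": 0.0035, "z": 0, "roll": -0.29}
    - {"x": -0.032, "y": 0.0025, "z": 0, "roll": -0.29}
    - {"x": -0.032, "y": 0.0015, "z": 0, "roll": -0.29}

```text
time_s: 3.68
eef_pos: [0.505, 0.1604, 0.1883]
tool_rot: [0.714, 0.7, -0.002, -0.0]
wrist_force: [0.1, -0.6, -2.2]
opening: 0.227
```

carry_out:
  deltas:
    - {"x": -0.032, "y": 0.0005, "z": 0, "roll": -0.29}
    - {"x": -0.032, "y": -0.0005, "z": 0, "roll": -0.29}
    - {"x": -0.0315, "y": -0.002, "z": 0, "roll": -0.29}
    - {"x": -0.0315, "y": -0.003, "z": 0, "roll": -0.29}
    - {"x": -0.0315, "y": -0.004, "z": 0, "roll": -0.29}

```text
time_s: 4.1
eef_pos: [0.504, 0.0414, 0.1884]
tool_rot: [0.65, 0.76, -0.001, -0.001]
wrist_force: [0.8, -0.2, -1.6]
opening: 0.224
```

carry_out:
  deltas:
    - {"x": -0.0315, "y": -0.005, "z": 0, "roll": -0.28}
    - {"x": -0.031, "y": -0.006, "z": 0, "roll": -0.28}
    - {"x": 0, "y": 0, "z": 0, "roll": 0}
    - {"x": 0, "y": 0, "z": 0, "roll": 0}

```text
time_s: 4.43
eef_pos: [0.504, -0.0066, 0.1887]
tool_rot: [0.627, 0.779, -0.001, -0.001]
wrist_force: [-0.6, 0.9, -1.9]
opening: 0.226
```

```bash
python3 - <<'E'
from h import *
print(pose()[0],pose()[1]); c=cam('wrist'); save('w3.png',c['img'])
a=np.radians(102.6); u=np.array([np.cos(a),np.sin(a)]); v=np.array([u[1],-u[0]]); C=np.array([.508,-.0165])
for i,j in ((1,1),(1,-1),(-1,1),(-1,-1)): print(i,j,proj(c,[[*(C+u*.041*i+v*.03*j),.074]]))
E
```

```text
[ 0.50395964 -0.00658443  0.18870649] 12.390225447770222
1 1 [[371.32682046 180.24839236]]
1 -1 [[271.63246653 180.58008895]]
-1 1 [[367.65938908 305.79506381]]
-1 -1 [[275.74615047 306.03039482]]
```

View pics/w3.png

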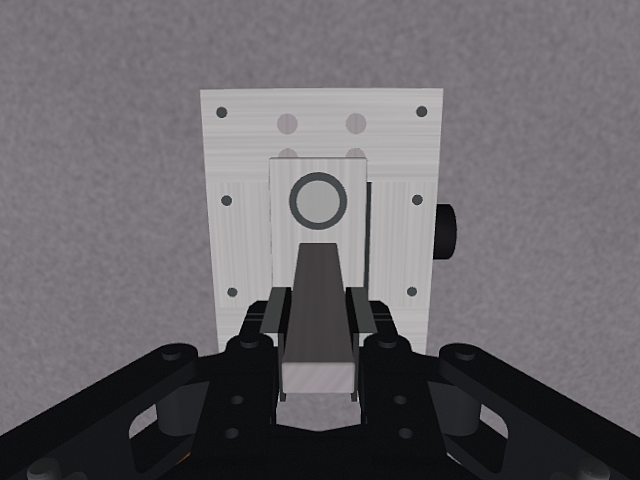

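The view shows the carrier plate (269..367, top end at row 158) above the slot. A thin dark strip of slot shows on the right, up to column 372, with its end at row ~182. The predicted slot corners (271.6,180.6) and (371.3,180.2) agree.

```bash
python3 - <<'E'
from h import *
c=cam('wrist'); g=cv2.cvtColor(c['img'],cv2.COLOR_RGB2GRAY).astype(int)
for r in (172,225,260): print(r,'L',g[r,262:280].tolist(),'R',g[r,360:380].tolist())
a=np.radians(102.6); u=np.array([np.cos(a),np.sin(a)]); v=np.array([u[1],-u[0]]); C=np.array([.5085,-.016])
f=lambda uv,z:[ (np.round((p[:2]-C)@u*1e3,1),np.round((p[:2]-C)@v*1e3,1)) for p in onplane(c,uv,z)]
P,Y,_=pose(); print('tcp s,v',(P[:2]-C)@u*1e3,(P[:2]-C)@v*1e3,Y,P)
zt=P[2]-.0807+.005
print('plate',f([[269.5,172],[366.5,172],[318,158]],zt),'slot',f([[270.5,225],[371.5,225],[369,182]],.074))
E
```

```text
172 L [182, 183, 183, 181, 182, 185, 171, 147, 175, 180, 178, 176, 174, 178, 181, 179, 177, 174] R [177, 176, 174, 174, 174, 167, 141, 160, 176, 173, 171, 173, 173, 172, 172, 172, 173, 172, 172, 172]
225 L [177, 175, 175, 176, 171, 171, 171, 173, 172, 172, 180, 178, 178, 178, 180, 183, 182, 179] R [178, 177, 175, 177, 176, 120, 34, 43, 52, 151, 187, 178, 175, 176, 176, 179, 180, 177, 175, 177]
260 L [174, 175, 175, 176, 175, 173, 172, 172, 176, 171, 166, 179, 179, 178, 180, 182, 183, 182] R [178, 176, 178, 177, 118, 32, 43, 53, 149, 184, 175, 172, 173, 177, 180, 181, 176, 175, 177, 179]
tcp s,v 12.535123781916447 -1.265999564748716 12.642405072465051 [ 0.50453004 -0.00404293  0.18899829]
plate [(np.float64(52.0), np.float64(-26.6)), (np.float64(52.0), np.float64(22.7)), (np.float64(59.0), np.float64(-1.9))] slot [(np.float64(14.6), np.float64(-31.5)), (np.float64(14.6), np.float64(31.0)), (np.float64(41.3), np.float64(28.6))]
```

Slot edges put the slot centre at v ≈ -0.4 mm, while the carrier sits at v ≈ -1.9 mm and s ≈ +10 mm along the slot. I'll shift it by (+6, +1.5) mm and lower until the plate almost touches. Then I press its +s end on the stage plate so it pivots in the jaws.

carry_out:
  deltas:
    - {"x": 0.004, "y": 0.001, "z": 0.01, "roll": 0}
    - {"x": 0.004, "y": 0.001, "z": 0.014, "roll": 0}
    - {"x": 0, "y": 0, "z": 0.014, "roll": 0}
    - {"x": 0, "y": 0, "z": 0.006, "roll": 0}
    - {"x": 0, "y": 0, "z": 0, "roll": 0}

```text
time_s: 4.95
eef_pos: [0.5045, 0.0015, 0.1555]
tool_rot: [0.625, 0.781, -0.001, -0.001]
wrist_force: [-0.5, -0.2, -1.2]
opening: 0.222
```

carry_out:
  deltas:
    - {"x": 0, "y": 0, "z": 0.003, "roll": 0}
    - {"x": -0.0055, "y": 0, "z": 0.003, "roll": 0}
    - {"x": -0.0055, "y": 0, "z": 0.003, "roll": 0}
    - {"x": -0.0055, "y": 0, "z": 0.0035, "roll": 0}
    - {"x": -0.0055, "y": 0, "z": 0.0035, "roll": 0}

```text
time_s: 5.37
eef_pos: [0.5102, -0.0159, 0.1476]
tool_rot: [0.625, 0.78, 0.001, 0.001]
wrist_force: [-4.7, -3.0, 15.9]
opening: 0.222
```

```bash
python3 - <<'E'
from h import *
s=read_state(); print(pose()[0],pose()[1],s['wrist_force'],s['wrist_torque'])
c=cam('side'); im=c['img']; u=proj(c,[[.508,-.016,.12]])[0].astype(int); print(u)
save('s1.png',cv2.resize(im[max(0,u[1]-140):u[1]+110,max(0,u[0]-160):u[0]+160],None,fx=2.3,fy=2.3,interpolation=cv2.INTER_CUBIC))
E
```

```text
[ 0.51021569 -0.01593267  0.14758461] 12.594429956376326 [-4.7451427  -2.98886208 15.90238638] [-0.08352709  1.22303659  0.11951773]
[342 255]
```

View pics/s1.png

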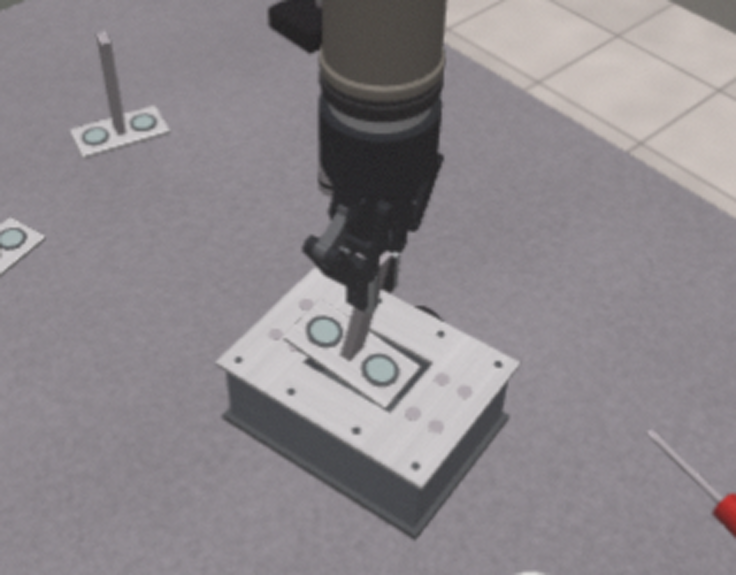

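The carrier pivots as planned: the handle leans, the far end at (325,330) rests on the stage plate, and the near end at (390,400) dips into the slot. I continue along the arc.

carry_out:
  deltas:
    - {"x": -0.005, "y": 0, "z": 0.004, "roll": 0}
    - {"x": -0.005, "y": 0, "z": 0.004, "roll": 0}
    - {"x": -0.0045, "y": 0, "z": 0.0045, "roll": 0}
    - {"x": -0.0045, "y": 0, "z": 0.0045, "roll": 0}

```text
time_s: 5.75
eef_pos: [0.5141, -0.033, 0.1356]
tool_rot: [0.626, 0.78, 0.0, 0.003]
wrist_force: [-3.4, -9.8, 20.3]
opening: 0.224
```

carry_out:
  deltas:
    - {"x": -0.0045, "y": 0, "z": 0.005, "roll": 0}
    - {"x": -0.0045, "y": 0, "z": 0.005, "roll": 0}
    - {"x": -0.004, "y": 0, "z": 0.005, "roll": 0}
    - {"x": -0.004, "y": 0, "z": 0.005, "roll": 0}
    - {"x": 0, "y": 0, "z": 0, "roll": 0}

```text
time_s: 6.17
eef_pos: [0.517, -0.0473, 0.1199]
tool_rot: [0.626, 0.779, -0.001, 0.004]
wrist_force: [-1.9, -9.7, 13.0]
opening: 0.223
```

```bash
python3 - <<'E'
from h import *
s=read_state(); P,Y,_=pose(); C=np.array([.5085,-.016]);a=np.radians(102.6); u=np.array([np.cos(a),np.sin(a)]); v=np.array([u[1],-u[0]])
print(P,Y,'s,v',(P[:2]-C)@u*1e3,(P[:2]-C)@v*1e3,s['wrist_force'],s['wrist_torque'])
c=cam('wrist'); save('w4.png',c['img'])
c=cam('side'); im=c['img']; save('s2.png',cv2.resize(im[115:365,180:500],None,fx=2.3,fy=2.3,interpolation=cv2.INTER_CUBIC))
E
```

```text
[ 0.51701902 -0.04726701  0.11989942] 12.427365051743168 s,v -32.3723624588598 1.4931716880648491 [-1.88878491 -9.69773187 12.96312126] [-1.71033912  0.76538081  0.24992778]
```

View pics/s2.png

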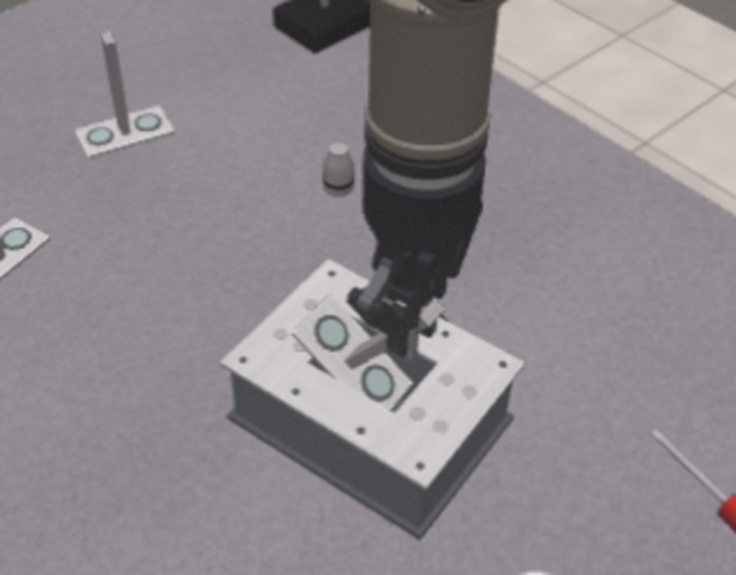

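Tilted about 30°: the far end at (310,310) is up on the plate, the near end at (395,395) is in the slot, and the handle leans to −s. I lift slightly to unload the contact and check the tilt.

carry_out:
  deltas:
    - {"x": 0, "y": 0, "z": -0.006, "roll": 0}
    - {"x": 0, "y": 0, "z": -0.006, "roll": 0}
    - {"x": 0, "y": 0, "z": 0, "roll": 0}

```text
time_s: 6.52
eef_pos: [0.5155, -0.0407, 0.127]
tool_rot: [0.625, 0.781, 0.001, 0.0]
wrist_force: [-0.5, -0.6, -2.0]
opening: 0.225
```

```bash
python3 - <<'E'
from h import *
s=read_state(); P,Y,_=pose(); C=np.array([.5085,-.016]);a=np.radians(102.6); u=np.array([np.cos(a),np.sin(a)]); v=np.array([u[1],-u[0]])
print(P,Y,'s,v',(P[:2]-C)@u*1e3,(P[:2]-C)@v*1e3,s['wrist_force'],s['wrist_torque'])
W=cam('wrist'); S=cam('side')
save('both.png',np.hstack([cv2.resize(W['img'][100:400,160:480],None,fx=1.25,fy=1.25),cv2.resize(S['img'][170:320,250:410],None,fx=2.5,fy=2.5)]))
np.savez('both.npz',W=W['T'],S=S['T'])
E
```

```text
[ 0.51554395 -0.04070192  0.12696329] 12.635009281881509 s,v -25.643607339820964 1.4857512831962296 [-0.48642374 -0.61240025 -2.01510757] [-0.11801992 -0.04462664  0.00643504]
```

View pics/both.png

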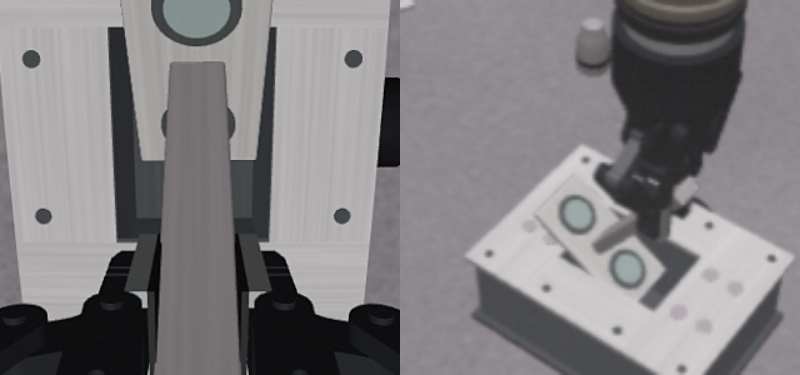

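```bash
python3 - <<'E'
from h import *
c=cam('wrist'); g=cv2.cvtColor(c['img'],cv2.COLOR_RGB2GRAY)
C=np.array([.5085,-.016]);a=np.radians(102.6); u=np.array([np.cos(a),np.sin(a)]); v=np.array([u[1],-u[0]])
def loc(uvL,uvR):
    p=cv2.undistortPoints(np.array([uvL,uvR],float).reshape(-1,1,2),c['K'],c['D']).reshape(-1,2)
    d=50e-3/np.linalg.norm(p[1]-p[0]); q=np.r_[p.mean(0),1]*d
    w=c['T'][:3,:3]@q+c['T'][:3,3]; return (w[:2]-C)@u*1e3,(w[:2]-C)@v*1e3,w[2]*1e3
L=loc((160+141/1.25,100+160/1.25),(160+256/1.25,100+160/1.25)); print('low',L)
e=cv2.Canny(g,40,120)
for r in (130,120,110,100,90,80,70,60,50,40): print(r,np.flatnonzero(e[r,200:440])+200)
print('col',np.flatnonzero(e[:130,285])) 
E
```

```text
low (np.float64(-16.185340474249987), np.float64(1.2003211552891626), np.float64(42.93874069806491))
130 [247 260 294 295 312 313 314 315 316 317 318 319 320 321 322 338 339 340
 374 382]
120 [258 284 285 294 295 339 349 374 376]
110 [256 257 281 290 343 353 375 377]
100 [255 281 291 343 353 376 378]
90 [254 283 284 297 298 336 337 349 350 377 379]
80 [253 292 293 340 341 342 378 380]
70 [251 252 379 381]
60 [250 252 380 382]
50 [256 257 259 260 261 262 263 264 265 266 273 274 275 276 277 279 280 281
 282 283 284 285 286 293 294 295 296 297 298 299 300 301 302 303 304 305
 306 307 308 309 310 311 312 313 314 315 316 318 319 327 328 329 330 331
 332 333 334 335 336 352 353 354 380 381]
40 [254 282 348 376]
col [ 50  54  87  88  89 120 121]
```

```bash
python3 - <<'E'
from h import *
c=cam('wrist')
C=np.array([.5085,-.016]);a=np.radians(102.6); u=np.array([np.cos(a),np.sin(a)]); v=np.array([u[1],-u[0]])
def loc(uvL,uvR):
    p=cv2.undistortPoints(np.array([uvL,uvR],float).reshape(-1,1,2),c['K'],c['D']).reshape(-1,2)
    d=50e-3/np.linalg.norm(p[1]-p[0]); q=np.r_[p.mean(0),1]*d
    w=c['T'][:3,:3]@q+c['T'][:3,3]; return np.array([(w[:2]-C)@u*1e3,(w[:2]-C)@v*1e3,w[2]*1e3])
L=loc((272.8,228),(364.8,228))
for a,b in ((250.5,382),(251.5,381)):
    H=loc((a,51),(b,51)); d=H-L; print(L.round(1),H.round(1),np.hypot(d[0],d[2]),np.degrees(np.arctan2(d[2],d[0])))
E
```

```text
[-16.2   1.   42.8] [66.6 -0.2 95.6] 98.27331368339819 32.54239858043063
[-16.2   1.   42.8] [67.  -0.2 92.9] 97.18687987783923 31.080488257114528
```

Tilt is ~31.5°, plate length checks at 98 mm, with underside ends at (s,z) = (-14,39) and (69,90) mm. Next I shift −32 mm along the slot so the low end goes under the overhang and the high end clears, then feed down.

carry_out:
  deltas:
    - {"x": -0.011, "y": -0.001, "z": 0, "roll": 0}
    - {"x": -0.011, "y": 0, "z": 0, "roll": 0}
    - {"x": -0.011, "y": 0, "z": 0, "roll": 0}
    - {"x": -0.0097, "y": 0, "z": 0, "roll": 0}
    - {"x": 0, "y": 0, "z": 0, "roll": 0}

```text
time_s: 7.13
eef_pos: [0.5215, -0.0754, 0.1264]
tool_rot: [0.626, 0.779, -0.0, 0.001]
wrist_force: [-0.6, -0.0, -2.3]
opening: 0.221
```

carry_out:
  deltas:
    - {"x": 0, "y": 0, "z": 0.006, "roll": 0}
    - {"x": 0, "y": 0, "z": 0.006, "roll": 0}
    - {"x": 0, "y": 0, "z": 0.006, "roll": 0}
    - {"x": 0, "y": 0, "z": 0, "roll": 0}

```text
time_s: 7.47
eef_pos: [0.5202, -0.0719, 0.1115]
tool_rot: [0.625, 0.781, -0.001, -0.001]
wrist_force: [0.2, 0.1, -2.2]
opening: 0.227
```

```bash
python3 - <<'E'
from h import *
s=read_state(); P,Y,_=pose(); C=np.array([.5085,-.016]);a=np.radians(102.6); u=np.array([np.cos(a),np.sin(a)]); v=np.array([u[1],-u[0]])
print(P,Y,'s,v',(P[:2]-C)@u*1e3,(P[:2]-C)@v*1e3,s['wrist_force'])
W=cam('wrist'); S=cam('side')
save('both2.png',np.hstack([cv2.resize(W['img'][50:350,160:480],None,fx=1.25,fy=1.25),cv2.resize(S['img'][170:320,250:410],None,fx=2.5,fy=2.5)]))
E
```

```text
[ 0.52016735 -0.0718616   0.11145972] 12.6681827869844 s,v -57.0614225575589 -0.7994692395303404 [ 0.18819696  0.06577461 -2.19190823]
```

View pics/both2.png

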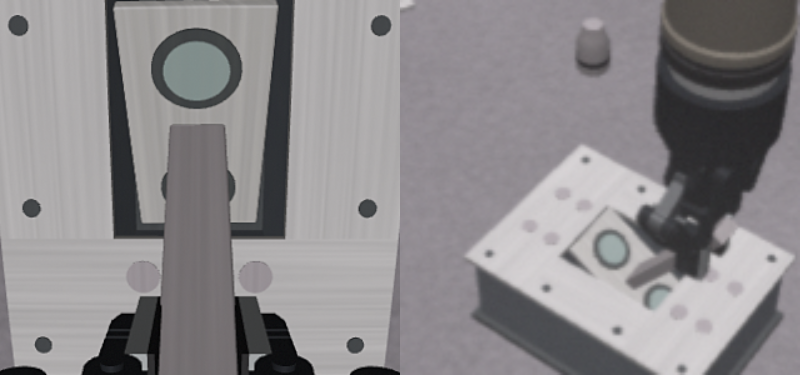

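The plate is through the slot, with the low end at (200,222) under the near overhang and the high end at (197,5) just inside the far slot edge. The forces show no contact. I continue down to the floor with +1 mm sideways.

carry_out:
  deltas:
    - {"x": 0, "y": 0.0013, "z": 0.006, "roll": 0}
    - {"x": 0, "y": 0, "z": 0.006, "roll": 0}
    - {"x": 0, "y": 0, "z": 0.006, "roll": 0}
    - {"x": 0, "y": 0, "z": 0.0025, "roll": 0}
    - {"x": 0, "y": 0, "z": 0, "roll": 0}

```text
time_s: 7.98
eef_pos: [0.5215, -0.0723, 0.0967]
tool_rot: [0.625, 0.781, -0.0, -0.001]
wrist_force: [0.6, 0.9, -2.1]
opening: 0.221
```

carry_out:
  deltas:
    - {"x": 0, "y": 0, "z": 0.002, "roll": 0}
    - {"x": 0, "y": 0, "z": 0.002, "roll": 0}
    - {"x": 0, "y": 0, "z": 0, "roll": 0}

```text
time_s: 8.23
eef_pos: [0.5221, -0.0723, 0.0943]
tool_rot: [0.625, 0.781, -0.0, -0.0]
wrist_force: [-0.1, -0.1, -1.6]
opening: 0.225
```

carry_out:
  deltas:
    - {"x": 0, "y": 0, "z": 0.002, "roll": 0}
    - {"x": 0, "y": 0, "z": 0.002, "roll": 0}
    - {"x": 0, "y": 0, "z": 0, "roll": 0}

```text
time_s: 8.48
eef_pos: [0.5228, -0.0727, 0.093]
tool_rot: [0.625, 0.78, 0.001, 0.0]
wrist_force: [-2.5, 0.3, 9.4]
opening: 0.225
```

carry_out:
  deltas:
    - {"x": 0.006, "y": 0, "z": 0, "roll": 0}
    - {"x": 0.006, "y": 0, "z": 0, "roll": 0}
    - {"x": 0.006, "y": 0, "z": 0, "roll": 0}
    - {"x": 0.006, "y": 0, "z": 0.0005, "roll": 0}
    - {"x": 0.006, "y": 0, "z": 0.0005, "roll": 0}

```text
time_s: 8.9
eef_pos: [0.5205, -0.0534, 0.0932]
tool_rot: [0.625, 0.78, 0.001, 0.004]
wrist_force: [0.5, -4.6, 11.5]
opening: 0.227
```

```bash
python3 - <<'E'
from h import *
s=read_state(); P,Y,_=pose(); C=np.array([.5085,-.016]);a=np.radians(102.6); u=np.array([np.cos(a),np.sin(a)]); v=np.array([u[1],-u[0]])
F=s['wrist_force']; print(P,Y,'s,v',(P[:2]-C)@u*1e3,(P[:2]-C)@v*1e3,'F s,v,z',F[:2]@u,F[:2]@v,F[2])
W=cam('wrist'); S=cam('side')
save('both3.png',np.hstack([cv2.resize(W['img'][50:350,160:480],None,fx=1.25,fy=1.25),cv2.resize(S['img'][170:320,250:410],None,fx=2.5,fy=2.5)]))
E
```

```text
[ 0.52045289 -0.05344023  0.09319663] 12.568190311381588 s,v -39.145988901215944 3.497687894041329 F s,v,z -4.62416647722709 -0.49944978716691185 11.47105697321106
```

View pics/both3.png

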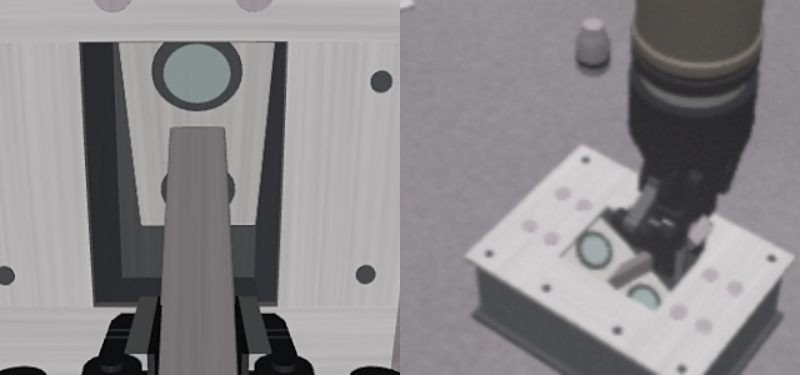

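The low end slid along the floor instead of pinning: the plate's far end is now under the far overhang, with the tilt nearly unchanged and the plate ~3 mm right of centre. A better way to right it is to pull up with the high end under the overhang, so the underside of the stage plate pushes that end down, while moving +s.

carry_out:
  deltas:
    - {"x": 0, "y": -0.002, "z": -0.005, "roll": 0}
    - {"x": 0, "y": -0.002, "z": -0.005, "roll": 0}
    - {"x": 0, "y": 0, "z": -0.005, "roll": 0}
    - {"x": 0, "y": 0, "z": -0.005, "roll": 0}
    - {"x": 0, "y": 0, "z": 0, "roll": 0}

```text
time_s: 9.42
eef_pos: [0.5131, -0.0498, 0.1053]
tool_rot: [0.625, 0.781, -0.0, -0.001]
wrist_force: [0.1, 0.4, -5.4]
opening: 0.222
```

```bash
cat >> h.py <<'E'
def st():
    s=read_state(); P,Y,_=pose(); C=np.array([.5085,-.016]);a=np.radians(102.6); u=np.array([np.cos(a),np.sin(a)]); v=np.array([u[1],-u[0]])
    F=s['wrist_force']; print('z',P[2].round(4),'yaw',Y.round(2),'s,v',((P[:2]-C)@u*1e3).round(1),((P[:2]-C)@v*1e3).round(1),'F s,v,z',(F[:2]@u).round(1),(F[:2]@v).round(1),F[2].round(1),'T',s['wrist_torque'].round(2))
E
python3 -c "
from h import *
st()"
```

```text
z 0.1053 yaw 12.69 s,v -34.0 -2.9 F s,v,z 0.4 0.2 -5.4 T [-0.18 -0.08 -0.04]
```

carry_out:
  deltas:
    - {"x": -0.003, "y": 0.0035, "z": 0, "roll": 0}
    - {"x": -0.003, "y": 0, "z": -0.002, "roll": 0}
    - {"x": 0, "y": 0, "z": -0.003, "roll": 0}
    - {"x": 0, "y": 0, "z": 0, "roll": 0}

```text
time_s: 9.75
eef_pos: [0.5168, -0.054, 0.1088]
tool_rot: [0.625, 0.781, -0.0, -0.001]
wrist_force: [-1.1, 2.7, -9.1]
opening: 0.227
```

carry_out:
  deltas:
    - {"x": 0.0045, "y": 0, "z": -0.006, "roll": 0}
    - {"x": 0.0045, "y": 0, "z": -0.006, "roll": 0}
    - {"x": 0.004, "y": 0, "z": -0.0045, "roll": 0}
    - {"x": 0.004, "y": 0, "z": -0.0045, "roll": 0}

```text
time_s: 10.08
eef_pos: [0.5142, -0.0416, 0.1251]
tool_rot: [0.625, 0.781, -0.0, -0.001]
wrist_force: [-1.3, 3.7, -12.0]
opening: 0.221
```

```bash
python3 - <<'E'
from h import *
st(); W=cam('wrist'); S=cam('side')
save('both4.png',np.hstack([cv2.resize(W['img'][50:350,160:480],None,fx=1.25,fy=1.25),cv2.resize(S['img'][170:320,250:410],None,fx=2.5,fy=2.5)]))
g=cv2.cvtColor(W['img'],cv2.COLOR_RGB2GRAY); e=cv2.Canny(g,40,120)
for r in (100,140,180,200,220,240): print(r,(np.flatnonzero(e[r,200:440])+200).tolist())
E
```

```text
z 0.1251 yaw 12.65 s,v -26.2 -0.1 F s,v,z 3.9 -0.4 -12.0 T [0.27 0.26 0.02]
100 [265, 266, 267, 268, 269, 273, 274, 275, 276, 277, 358, 359, 360, 367, 368, 369]
140 [250, 264, 289, 290, 300, 301, 334, 335, 346, 372, 385]
180 [251, 266, 299, 300, 301, 334, 335, 336, 369, 383]
200 [252, 268, 298, 338, 368, 383]
220 [253, 269, 296, 340, 366, 382]
240 [254, 271, 292, 293, 343, 365, 381]
```

Righting works: pull of 10 N, the plate edges are getting parallel, and the plate is centred (317.5 against slot 317). Continuing.

carry_out:
  deltas:
    - {"x": 0.0045, "y": 0, "z": -0.0045, "roll": 0}
    - {"x": 0.0045, "y": 0, "z": -0.0045, "roll": 0}
    - {"x": 0.0048, "y": 0, "z": -0.004, "roll": 0}
    - {"x": 0.0048, "y": 0, "z": -0.004, "roll": 0}
    - {"x": 0, "y": 0, "z": 0, "roll": 0}

```text
time_s: 10.6
eef_pos: [0.5115, -0.0278, 0.138]
tool_rot: [0.625, 0.781, 0.0, -0.001]
wrist_force: [-0.4, 3.7, -13.1]
opening: 0.22
```

carry_out:
  deltas:
    - {"x": 0.005, "y": 0, "z": -0.0035, "roll": 0}
    - {"x": 0.005, "y": 0, "z": -0.0035, "roll": 0}
    - {"x": 0.0055, "y": 0, "z": -0.003, "roll": 0}
    - {"x": 0, "y": 0, "z": 0, "roll": 0}

```text
time_s: 10.93
eef_pos: [0.5092, -0.0187, 0.1444]
tool_rot: [0.625, 0.78, -0.001, 0.001]
wrist_force: [2.3, -0.5, -26.0]
opening: 0.227
```

```bash
python3 - <<'E'
from h import *
st(); W=cam('wrist'); S=cam('side')
save('both5.png',np.hstack([cv2.resize(W['img'][50:350,160:480],None,fx=1.25,fy=1.25),cv2.resize(S['img'][170:320,250:410],None,fx=2.5,fy=2.5)]))
E
```

```text
z 0.1444 yaw 12.58 s,v -2.8 0.1 F s,v,z -1.0 2.2 -26.0 T [-0.08 -0.62  0.01]
```

View pics/both5.png

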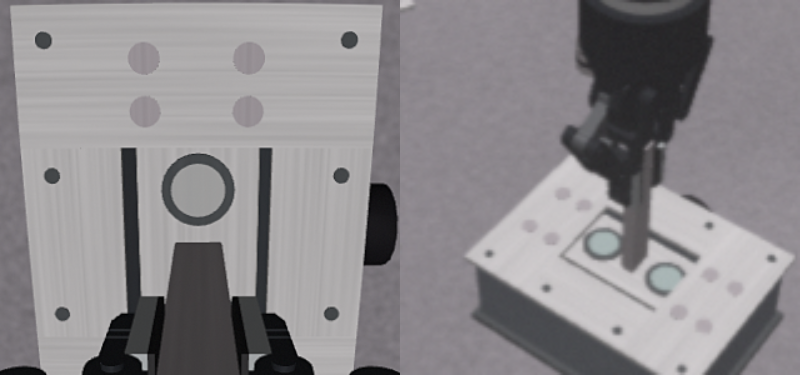

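The plate now lies flat against the underside of the stage plate, both ends under it, with the handle upright through the slot. I lower it to the floor.

carry_out:
  deltas:
    - {"x": 0, "y": 0, "z": 0.01, "roll": 0}
    - {"x": 0, "y": 0, "z": 0.01, "roll": 0}
    - {"x": 0, "y": 0, "z": 0, "roll": 0}
    - {"x": 0, "y": 0, "z": 0, "roll": 0}

```text
time_s: 11.37
eef_pos: [0.511, -0.018, 0.1316]
tool_rot: [0.625, 0.78, 0.001, 0.001]
wrist_force: [-0.3, 0.6, -1.1]
opening: 0.222
```

```bash
python3 - <<'E'
from h import *
st(); W=cam('wrist')
g=cv2.cvtColor(W['img'],cv2.COLOR_RGB2GRAY); e=cv2.Canny(g,40,120)
for r in (190,220,240,260): print(r,(np.flatnonzero(e[r,230:410])+230).tolist())
# handle foot s: dark handle base row at centre column
print('col',g[170:320:2,316].tolist())
S=cam('side'); save('chk.png',S['img'])
E
```

```text
z 0.1316 yaw 12.58 s,v -2.5 2.0 F s,v,z 0.6 -0.1 -1.1 T [ 0.02 -0.02  0.04]
190 [249, 266, 269, 291, 299, 300, 336, 345, 367, 376]
220 [250, 267, 270, 295, 296, 306, 307, 308, 328, 329, 330, 340, 341, 366, 375]
240 [251, 267, 271, 365, 374]
260 [252, 268, 272, 297, 339, 365, 373]
col [177, 139, 67, 69, 69, 69, 159, 154, 155, 154, 155, 155, 155, 155, 155, 155, 155, 155, 154, 155, 154, 155, 153, 155, 155, 156, 157, 61, 70, 66, 106, 173, 170, 171, 171, 169, 173, 49, 62, 63, 62, 64, 62, 62, 64, 64, 62, 63, 63, 63, 64, 63, 62, 63, 62, 63, 62, 63, 63, 63, 62, 62, 64, 63, 61, 61, 61, 61, 62, 62, 62, 62, 60, 61, 62]
```

```bash
python3 - <<'E'
from h import *
C=np.array([.5085,-.016]);a=np.radians(102.6); u=np.array([np.cos(a),np.sin(a)])
W=cam('wrist')
for z in (.054,.058): print('handle axis s', (onplane(W,[[316,243.5]],z)[0,:2]-C)@u*1e3-5)
E
```

```text
handle axis s -5.475046535068271
handle axis s -4.303408086091672
```

carry_out:
  deltas:
    - {"x": 0.002, "y": -0.0025, "z": 0.01, "roll": 0}
    - {"x": 0.002, "y": 0, "z": 0.014, "roll": 0}
    - {"x": 0, "y": 0, "z": 0.014, "roll": 0}
    - {"x": 0, "y": 0, "z": 0.01, "roll": 0}
    - {"x": 0, "y": 0, "z": 0.006, "roll": 0}

```text
time_s: 11.93
eef_pos: [0.5058, -0.0149, 0.0881]
tool_rot: [0.625, 0.781, -0.001, -0.001]
wrist_force: [-0.2, -0.8, -1.9]
opening: 0.22
```

carry_out:
  deltas:
    - {"x": 0, "y": 0, "z": 0, "roll": 0}
    - {"x": 0, "y": 0, "z": 0, "roll": 0}

```text
time_s: 12.1
eef_pos: [0.5068, -0.0151, 0.0895]
tool_rot: [0.625, 0.78, -0.0, -0.0]
wrist_force: [-0.2, 0.5, -1.4]
opening: 0.222
```

```bash
python3 -c "
from h import *
st()"
```

```text
z 0.0895 yaw 12.61 s,v 1.2 -1.5 F s,v,z 0.5 -0.1 -1.4 T [-0.01 -0.03 -0.04]
```

carry_out:
  deltas:
    - {"x": 0, "y": 0, "z": 0.002, "roll": 0}
    - {"x": 0, "y": 0, "z": 0.002, "roll": 0}
    - {"x": 0, "y": 0, "z": 0, "roll": 0}
    - {"x": 0, "y": 0, "z": 0, "roll": 0}

```text
time_s: 12.43
eef_pos: [0.5071, -0.0149, 0.0871]
tool_rot: [0.625, 0.781, 0.0, 0.0]
wrist_force: [-0.0, -0.1, -1.2]
opening: 0.221
```

carry_out:
  deltas:
    - {"x": 0, "y": 0, "z": 0.0015, "roll": 0}
    - {"x": 0, "y": 0, "z": 0.0015, "roll": 0}
    - {"x": 0, "y": 0, "z": 0, "roll": 0}
    - {"x": 0, "y": 0, "z": 0, "roll": 0}

```text
time_s: 12.77
eef_pos: [0.5074, -0.0147, 0.0853]
tool_rot: [0.625, 0.781, 0.0, 0.0]
wrist_force: [-1.8, 2.6, 4.7]
opening: 0.228
```

```bash
python3 -c "
from h import *
st()"
```

```text
z 0.0853 yaw 12.62 s,v 1.5 -0.8 F s,v,z 2.9 -1.2 4.7 T [ 0.02  0.39 -0.01]
```

carry_out:
  deltas:
    - {"x": 0, "y": 0, "z": 0.003, "roll": 0}
    - {"x": 0, "y": 0, "z": 0.003, "roll": 0}
    - {"x": 0, "y": 0, "z": 0, "roll": 0}
    - {"x": 0, "y": 0, "z": 0, "roll": 0}

```text
time_s: 13.1
eef_pos: [0.5076, -0.0145, 0.0851]
tool_rot: [0.625, 0.781, 0.001, -0.002]
wrist_force: [-14.2, 3.4, 43.1]
opening: 0.223
```

```bash
python3 -c "
from h import *
st()"
```

```text
z 0.0851 yaw 12.62 s,v 1.7 -0.5 F s,v,z 6.4 -13.1 43.1 T [-0.01  3.26  0.01]
```

carry_out:
  deltas:
    - {"x": 0, "y": 0, "z": -0.003, "roll": 0}
    - {"x": 0, "y": 0, "z": -0.002, "roll": 0}
    - {"x": 0, "y": 0, "z": 0, "roll": 0}
    - {"x": 0, "y": 0, "z": 0, "roll": 0}

```text
time_s: 13.43
eef_pos: [0.5078, -0.0145, 0.0852]
tool_rot: [0.625, 0.781, 0.001, 0.0]
wrist_force: [-3.3, 1.5, 12.2]
opening: 0.224
```

carry_out:
  deltas:
    - {"x": 0, "y": 0, "z": 0, "roll": 0}
    - {"x": 0, "y": 0, "z": 0, "roll": 0}
    - {"x": 0, "y": 0, "z": 0, "roll": 0}
    - {"x": 0, "y": 0, "z": 0, "roll": 0}
    - {"x": 0, "y": 0, "z": 0, "roll": 0}
  grip: 0.2

```text
time_s: 13.85
eef_pos: [0.5068, -0.015, 0.0836]
tool_rot: [0.625, 0.781, -0.0, -0.0]
wrist_force: [-0.0, 0.7, -0.1]
opening: 0.601
```

```bash
python3 -c "
from h import *
st()"
```

```text
z 0.0836 yaw 12.62 s,v 1.3 -1.4 F s,v,z 0.7 0.1 -0.1 T [-0.    0.02  0.04]
```

Released with no residual force. I lift straight up, then check from two cameras numerically, since the picture budget is used.

carry_out:
  deltas:
    - {"x": 0, "y": 0, "z": -0.01, "roll": 0}
    - {"x": 0, "y": 0, "z": -0.02, "roll": 0}
    - {"x": 0, "y": 0, "z": -0.04, "roll": 0}
    - {"x": 0, "y": 0, "z": -0.045, "roll": 0}
    - {"x": 0, "y": 0, "z": -0.045, "roll": 0}

```text
time_s: 14.27
eef_pos: [0.5064, -0.0153, 0.2053]
tool_rot: [0.625, 0.78, -0.0, -0.0]
wrist_force: [1.1, 0.6, -0.2]
opening: 0.602
```

carry_out:
  deltas:
    - {"x": 0, "y": 0, "z": -0.03, "roll": 0}
    - {"x": 0, "y": 0, "z": 0, "roll": 0}
    - {"x": 0, "y": 0, "z": 0, "roll": 0}

```text
time_s: 14.52
eef_pos: [0.5079, -0.015, 0.2281]
tool_rot: [0.625, 0.781, 0.002, 0.001]
wrist_force: [-0.1, 0.5, 0.3]
opening: 0.603
```

```bash
python3 - <<'E'
from h import *
st(); C=np.array([.5085,-.016]);a=np.radians(102.6); u=np.array([np.cos(a),np.sin(a)]); v=np.array([u[1],-u[0]])
W=cam('wrist'); im=W['img']; save('w9.png',im); g=cv2.cvtColor(im,cv2.COLOR_RGB2GRAY)
# specimens: teal-ish blobs (dark rings) seen on plate top z=.011; handle top (bright) z=.128
f=lambda q,z:[(round((p[:2]-C)@u*1e3,1),round((p[:2]-C)@v*1e3,1)) for p in onplane(W,q,z)]
for P,n in ((C,.011),(C,.128)): print('pred',n,proj(W,[[*P,n]]))
pc=proj(W,[[*C,.128]])[0]; x0,y0=(pc-60).astype(int); 
m=(g>140).astype(np.uint8); n,l,s,cc=cv2.connectedComponentsWithStats(m)
for i in range(1,n):
    if 60<s[i,4]<9000: print('bright',s[i].tolist(),cc[i].round(1),'z.128',f([cc[i]],.128),'z.011',f([cc[i]],.011))
for r in (0,):
    c=int(pc[0]); print('col',c,g[60:400:3,c].tolist())
T=cam('top'); S=cam('side')
for nme,c in (('top',T),('side',S)):
    a0=cv2.imread(f'pics/{nme}0.png')[:,:,::-1]; d=(np.abs(c['img'].astype(int)-a0).max(2)>40).astype(np.uint8)
    n,l,s,cc=cv2.connectedComponentsWithStats(d); print(nme,'changed',[x.tolist() for x in s[1:] if x[4]>25])
E
```

```text
z 0.2281 yaw 12.62 s,v 1.1 -0.3 F s,v,z 0.5 -0.0 0.3 T [ 0.02 -0.02  0.03]
pred 0.011 [[317.64469981 200.7267044 ]]
pred 0.128 [[318.13941159 237.47972593]]
bright [201, 339, 16, 13, 107] [211. 344.] z.128 [(np.float64(-70.3), np.float64(-68.2))] z.011 [(np.float64(-136.5), np.float64(-100.5))]
bright [421, 339, 14, 13, 104] [425.  343.9] z.128 [(np.float64(-70.5), np.float64(68.2))] z.011 [(np.float64(-136.7), np.float64(101.3))]
col 318 [111, 114, 117, 118, 112, 109, 154, 171, 174, 171, 172, 166, 171, 169, 168, 172, 169, 174, 171, 170, 169, 169, 172, 166, 172, 168, 172, 171, 174, 168, 171, 168, 169, 176, 153, 154, 154, 154, 153, 155, 155, 53, 64, 173, 170, 179, 62, 62, 62, 63, 62, 61, 61, 62, 62, 61, 61, 140, 148, 146, 147, 144, 86, 141, 168, 173, 68, 70, 42, 44, 40, 112, 172, 172, 173, 167, 171, 167, 173, 171, 173, 170, 170, 170, 171, 167, 168, 170, 169, 173, 169, 171, 171, 150, 113, 114, 115, 113, 117, 115, 116, 117, 126, 116, 119, 121, 115, 113, 115, 115, 118, 119, 112, 112]
top changed [[343, 150, 64, 121, 2760], [404, 152, 18, 31, 118], [376, 176, 35, 6, 141], [363, 198, 10, 9, 81], [418, 200, 9, 8, 66], [363, 213, 99, 267, 2847], [222, 235, 41, 25, 482], [361, 270, 23, 140, 2201], [0, 376, 79, 51, 1885], [392, 418, 11, 18, 29], [335, 450, 49, 30, 559], [29, 455, 46, 25, 219], [324, 468, 9, 12, 72]]
side changed [[308, 0, 92, 80, 4155], [0, 39, 20, 89, 1000], [308, 68, 70, 153, 5998], [324, 112, 19, 11, 95], [239, 173, 16, 42, 360], [233, 203, 36, 28, 269], [342, 251, 6, 9, 33], [324, 274, 13, 9, 71], [0, 279, 22, 82, 1038], [346, 284, 10, 10, 66], [21, 319, 32, 39, 645], [21, 331, 3, 17, 34], [18, 349, 6, 13, 40], [56, 353, 34, 51, 353], [30, 360, 25, 9, 101], [0, 364, 23, 32, 231], [28, 372, 21, 35, 148], [0, 375, 52, 60, 1752], [0, 431, 49, 36, 894]]
```

```bash
python3 - <<'E'
from h import *
C=np.array([.5085,-.016]);a=np.radians(102.6); u=np.array([np.cos(a),np.sin(a)])
W=cam('wrist')
print('handle axis s: foot',(onplane(W,[[318,197]],.011)[0,:2]-C)@u*1e3-5,'top',(onplane(W,[[318,238.5]],.128)[0,:2]-C)@u*1e3)
print(close_job())
E
```

```text
handle axis s: foot -0.8004979786398563 top 0.6609067359059609
the job is handed in; nothing more can be done
None
```

The carrier is in the well, flat on the floor with the handle upright through the slot. I released it and handed the job in at about 15 s. `close_job` gives no verdict.

**How it went:**
- **Pick:** I took the right-most of the three look-alikes (y ≈ 0.28 m) by its handle, with the jaws across the 20 mm side.
- **Tilt:** I pressed one plate end on the stage plate, which turned the carrier about 31° in the jaws.
- **Feed and right:** I fed the low end through the slot and slid the plate under the overhang. Righting it against the floor failed because the end slid. I pulled it up against the underside of the stage plate instead, which levelled it.
- **Lower and release:** I lowered it in small steps until the wrist force showed the floor, then pressed lightly, backed off, opened and rose clear.

**Last checks:**
- **Upright:** the handle axis is at -0.8 mm at the foot and +0.7 mm at the top along the slot, so it stands upright to within 1°.
- **Height:** the floor contact came about 1.4 mm lower than predicted from the pick height. I put this down to the grip slipping slightly on the handle.
- **Forces:** the highest wrist force I saw was about 45 N, when I pressed the plate flat. It was about 0 N after release, with the gripper some 100 mm above the handle.
- **Bystanders:** in the side view nothing changed around the jar or the screwdriver. The arm hid the objective in that view, but nothing had changed around it in the top view. In the top view a few small changed patches lay in the arm's area, some close to the screwdriver. I took them to be the arm and did not look further.

I had used all 12 pictures, so the final state was checked by numbers only.

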